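# Charge the wax melting pot behind its sliding guard

### The arm

A 7-joint arm with a two-finger parallel gripper is mounted at the origin on the work surface. World frame = base frame: x ahead of the robot, y to its left, z up, the work surface at z = 0. Lengths are in m, angles in rad, forces in N, time in s.
With the tool pointing down it reaches from about 0.375 to 0.925 m from the base axis. Payload 3.1 kg.
Tool frame: the origin (TCP) lies on the centre line of the jaws, within the pads' length; the fingertips stand 8 mm ahead of it and the grasp point (between the pads) lies 11 mm behind it (robot.tip_reach is the z of the fingertips in the tool frame, in m); z points along the fingers, y is the line along which they close (so a half turn about z gives the same grasp; the last joint's range is limited). The gripper opens to 85 mm and grips with 20 to 120 N. Pads are 22 mm wide; open, the fingers measure 114 mm over their backs; the gripper's body (76 mm by 85 mm) begins 54 mm behind the grasp point. The pads swing forward as they close: fully open they stand 13 mm farther back than shut.
Start: joints at [1.074, 0.383, 0.044, 1.598, -0.018, 1.161, -0.05], TCP at [0.252, -0.599, 0.239] pointing down, gripper open.
Joint ranges: [-2.61, 2.61], [-0.41, 2.15], [-1.48, 1.57], [0, 2.5], [-1.57, 4.71], [0.05, 1.97], [-2.85, 2.85]. Speed limits (rad/s): [2.79, 2.79, 3.14, 3.14, 3.14, 3.14, 3.14].

### API

Orientations are given as a 3x3 rotation matrix whose columns are the frame's x, y, z axes.
In Python, from rig import robot, grab_frame gives the robot as it stands. Calls block until the motion is done:
- robot.move_to(position, orientation): joint-space move of the TCP to a pose.
- robot.servo_line(position, rotation=None, rate=0.15): straight line of the TCP; rotation=None keeps the orientation; rate is the mean speed in m/s.
- robot.set_joints(angles): joint-space move.
- robot.let_go() and robot.clamp(): open the fingers fully, or close them until they stop; the grip force is fixed at half the most.
- robot.dwell(seconds).
- robot.inverse_kinematics(position, orientation): joint angles nearest the present ones, or None.
- robot.state(): the state.
- grab_frame(name): name is "scene" or "top" or "wrist"; returns a dict with "frame" (384x512x3 uint8, red, green, blue), "fx", "fy", "cx", "cy" (pixels), "world_from_camera" (4x4, takes a point from camera to world coordinates); the wrist camera has in their place "T_tool_cam" (4x4, takes a point from camera to tool coordinates, whose origin is the TCP and whose axes are the flange's). Camera axes: x right, y up, looking along -z (the intrinsics and any distortion apply to the point x, -y, -z); pixel columns grow to the right and rows downward; lengths in m; the calibration is good to about 2 mm. A picture is of the moment at which its call begins: read the wrist's pose just before it. There is no depth.
A pose or a line that the arm cannot do raises robot.PlanningError and nothing moves.
- robot.sign_off(): hands the job in; it is judged then, once.
The state is a dict: "time": time; "joints": joint angles; "joint_vel": joint speeds; "effort": joint torques, N m; "eef_pos": TCP position; "eef_rot": TCP orientation; "ft_force": force on the tool from outside, world axes, zero at the start; "moment": the same for the moment, N m; "finger_gap": finger opening in m; "gripper_force": force on a finger pad.
Only numpy, scipy, OpenCV 4.12 (cv2) and the standard library are available. Lean on these libraries where they do the work, as an engineer would, in place of code of your own. Each camera call takes 0.05 s, during which the arm holds its last target. There are 200 camera calls.

### The job

Slide the melting station's guard door right open and slide the pot out, without lifting it, onto the white ring in front, centred. Put every bar of beeswax into the pot there, then slide the pot back, again without lifting, centred on the red-rimmed heating plate. Slide the guard fully shut and lock it by putting the red-headed pin fully home through the door's lug and the frame's lug; let go of everything and leave the bench's other things as they are.

Things in the scene. Friction and masses are not known exactly. Their poses are not given: they have to be found in the camera images.
- station: Fixed melting station: steel base 10 mm thick, clear guard walls to 86 mm above the bench, open on top. Origin at bench height, mid-track; track along its y, +x into the enclosure (187 deep, y -175 to 175). Doorway is the +y half (y 3 to 168); a fixed panel fills the -y half, the open door stands before it. Base also reaches out before the doorway: x -160 to 0, y -1 to 171.
- door (a joint): Guard door, a see-through panel 164 mm wide sliding along the track: 0 = fully shut (hard stop), grows towards the station's -y as it opens, 0.165 = fully open (hard stop). It slides with about 2 N.
- door_handle (a point): Point in the orange grip block on the door's top edge, 16 mm thick (station x), 44 mm long (y), 42 mm high; its top is 17 mm above this point, the door's top edge 25 mm below it. Moves with the door; axes as the station's.
- front_ring (a point): Centre of the white ring (outer diameter 108 mm) marked on the base in front of the doorway, on the base's surface (10 mm above the bench). Axes as the station's.
- heat_ring (a point): Centre of the copper heating plate with a red rim (outer diameter 108 mm), flush in the base inside the enclosure behind the doorway. The pot starts here. Axes as the station's.
- latch_hole (a point): Centre of the 14 mm hole in the top face of the frame's steel lug (36 mm square, 8 mm thick, top 81 mm above the bench) outside the doorway's +y post. The door carries a like lug (underside 4 mm, top 12 mm above this point) whose hole stands over this one only when the door is fully shut; the pin goes down through both. Axes as the station's.
- pot: Blue enamel pot, outside diameter 80 mm at the foot and 84 mm at the rim, 60 mm high, wall 4 mm, floor 5 mm thick; open at the top. Origin at the centre of its underside, z up its axis. A wooden grip stands on its -x side. Mass about 0.45 kg.
- pot_grip (a point): Grip point in the pot's upright wooden grip, a block 20 mm (pot x, radial) by 22 mm (pot y, pinch it across this) by 36 mm high, from 19 mm below this point to 17 mm above it; 59 mm from the pot's axis on its -x side. Axes as the pot's.
- pin: Lock pin: steel shank 10 mm in diameter and 36 mm long with a tapered tip, under a red round knob 22 mm in diameter and 32 mm high. Origin at the tip of the shank, z up along the pin; the knob's underside is 36 mm and its top 68 mm above the origin. It starts upright in its wooden stand.
- pin_stand: Fixed pale wooden block 70 x 70 x 40 mm with a 14 mm hole in the middle in which the pin stands, its knob resting on the block. Origin at the centre of its underside.
- leather: Flat scrap of brown leather 150 x 150 mm (1 mm thick) on which the wax bars start. Origin at its centre, on the bench.
- wax1: Honey-coloured beeswax bar, 30 (x) x 22 (y) x 20 (z) mm, 20 g. Origin at the centre of its underside. Two to four bars are present; None if absent.
- wax2: Honey-coloured beeswax bar, 30 (x) x 22 (y) x 20 (z) mm, 20 g. Origin at the centre of its underside. Two to four bars are present; None if absent.
- wax3: Honey-coloured beeswax bar, 30 (x) x 22 (y) x 20 (z) mm, 20 g. Origin at the centre of its underside. Two to four bars are present; None if absent.
- wax4: Honey-coloured beeswax bar, 30 (x) x 22 (y) x 20 (z) mm, 20 g. Origin at the centre of its underside. Two to four bars are present; None if absent.
- dye_bottle: Bystander: amber dye bottle, 48 mm in diameter and 110 mm high, origin under its centre. Leave alone.
- cream_jar: Bystander: green jar with a brass cap, 60 mm in diameter and 55 mm high, origin under its centre. Leave alone.
- mallet: Bystander: brass-headed mallet 220 mm long lying on the bench. Leave alone.
Not all that is in view belongs to the job. Leave any black or blue look-alike of the wax1 alone.

How it is judged:
By the outcome, as a careful person would: the job done as asked, in the order asked, and still so for the second after the job is handed in, with the robot touching nothing.
Of wax1, wax2, wax3, wax4 only 2 to 4 are there at a start; the rules pass over those that are not, and their reading is None.
At some moment in a run one of wax1, wax2, wax3, wax4 may be knocked a few centimetres aside while the robot is not near it.
It also fails if it takes over 210 s, if anything falls off the work surface, if the arm or the gripper's body presses on something with over 40 N, if the wrist force passes 120 N, or if a joint passes its speed limit or range.

## Working session

There is one attempt and no reset: what is moved stays moved. The work goes in short steps, each a Python script; the robot and the scene stay as the last script left them, time stands still between calls to the robot, and variables do not carry over. Pictures are saved under pics/ and viewed, at most 14 in all, crops included, and the job is handed in when it is done.

```bash
ls; mkdir -p pics; python3 - <<'E'
from rig import robot, grab_frame
import cv2,numpy as np
for n in ["scene","top"]:
    f=grab_frame(n); cv2.imwrite(f"pics/{n}0.png",cv2.resize(f["frame"][:,:,::-1],(800,600),interpolation=cv2.INTER_CUBIC))
    print(n,{k:(np.round(v,4).tolist() if k!="frame" else 0) for k,v in f.items()})
f=grab_frame("wrist");print({k:(np.round(v,4).tolist() if k!="frame" else 0) for k,v in f.items()})
s=robot.state();print(s)
E
```

```text
pics
scene {'frame': 0, 'fx': 445.7938, 'fy': 445.7938, 'cx': 261.9856, 'cy': 198.9389, 'world_from_camera': [[-0.7627, -0.369, 0.5311, 1.146], [0.6467, -0.4245, 0.6337, 0.7524], [-0.0084, 0.8268, 0.5624, 0.7753], [0.0, 0.0, 0.0, 1.0]]}
top {'frame': 0, 'fx': 455.0682, 'fy': 455.0682, 'cx': 248.6996, 'cy': 184.0016, 'world_from_camera': [[-0.035, 0.9773, -0.2091, 0.1992], [-0.9994, -0.0353, 0.0026, -0.0126], [-0.0049, 0.209, 0.9779, 1.6005], [0.0, 0.0, 0.0, 1.0]]}
{'frame': 0, 'fx': 336.1701, 'fy': 336.1701, 'cx': 254.6691, 'cy': 191.8841, 'T_tool_cam': [[0.0004, 0.946, 0.3241, 0.083], [1.0, -0.0001, -0.0008, 0.0002], [-0.0007, 0.3241, -0.946, -0.1357], [0.0, 0.0, 0.0, 1.0]]}
{'time': 0.15, 'joints': array([ 1.07416283,  0.3836656 ,  0.0438526 ,  1.5992248 , -0.01794176,
        1.16118119, -0.04988484]), 'joint_vel': array([-1.44086785e-04, -2.22657687e-03,  3.05827767e-04, -4.54331440e-03,
        7.18983876e-05, -2.25527118e-03, -2.34031406e-04]), 'effort': array([ 2.08993937e-03, -4.34051907e+01,  1.02675967e+00, -2.49980414e+01,
        1.06388572e-02,  7.25875958e-03, -7.40604378e-06]), 'eef_pos': array([ 0.25215139, -0.59831315,  0.23815865]), 'eef_rot': array([[ 9.21488692e-01,  3.88404201e-01, -8.76432379e-04],
       [ 3.88405183e-01, -9.21486749e-01,  1.89364771e-03],
       [-7.21200990e-05, -2.08538583e-03, -9.99997823e-01]]), 'ft_force': array([0.03148313, 0.73349607, 0.19949989]), 'moment': array([0.02289206, 0.03812991, 0.02181508]), 'gripper_force': 0.0, 'finger_gap': 0.08552373713845608}
```

View pics/scene0.png

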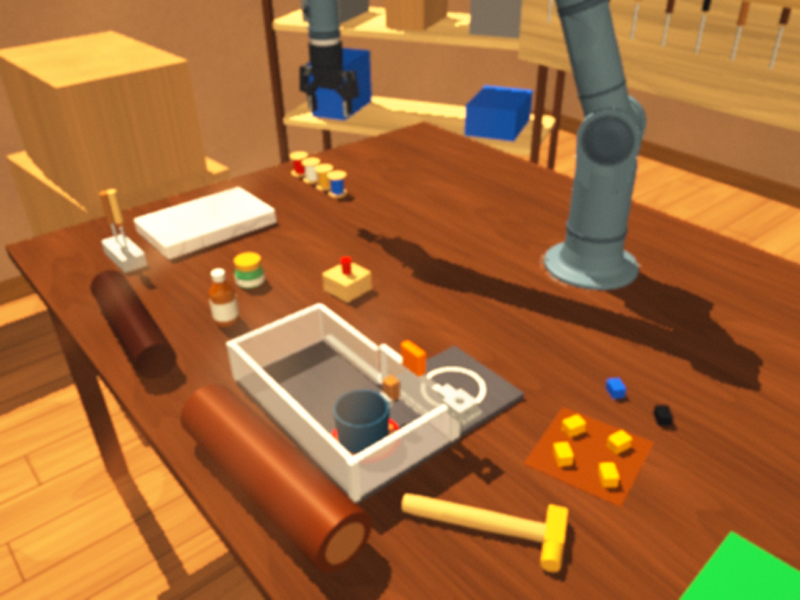

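View pics/top0.png

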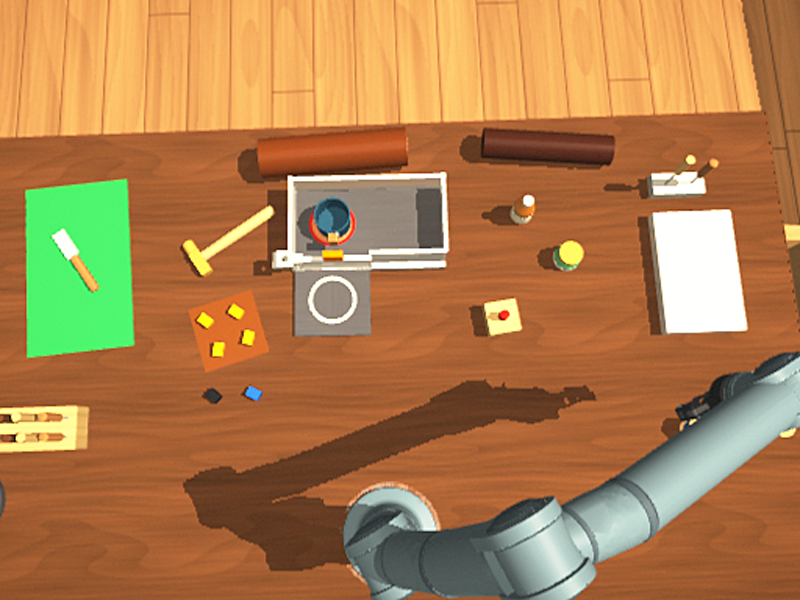

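The scene pictures show (800x600 pixels):
- **Station in the top view:** shut door with its orange handle at (333,254), lugs at (283,258), white ring (332,299) and pot (332,217).
- **Pin:** red knob (504,315) on its stand.
- **Wax:** four yellow bars on leather at (205,320), (235,312), (248,338) and (218,349).
- **Wax look-alikes:** black block (213,396) and blue block (253,393). I leave these alone. The mallet head (197,258) is also yellow, but it is brass.

I choose the four honey-coloured bars on the leather. Next I measure from the wrist camera.

```bash
cat > h.py <<'E'
from rig import robot, grab_frame
import cv2,numpy as np
def R(yaw): # tool down, tool x axis at yaw
    c,s=np.cos(yaw),np.sin(yaw); return np.array([[c,s,0],[s,-c,0],[0,0,-1.]])
def cam(n):
    s=robot.state(); f=grab_frame(n)
    if n=="wrist":
        T=np.eye(4);T[:3,:3]=s["eef_rot"];T[:3,3]=s["eef_pos"];T=T@f["T_tool_cam"]
    else: T=f["world_from_camera"]
    return f,np.array(T)
def ray(f,T,uv,z):
    d=T[:3,:3]@np.array([(uv[0]-f["cx"])/f["fx"],-(uv[1]-f["cy"])/f["fy"],-1])
    return T[:3,3]+d*(z-T[2,3])/d[2]
def proj(f,T,p):
    q=T[:3,:3].T@(np.asarray(p)-T[:3,3]); return np.array([f["cx"]-f["fx"]*q[0]/q[2], f["cy"]+f["fy"]*q[1]/q[2]])
def save(f,T,n,sc=(800,600)): cv2.imwrite(f"pics/{n}.png",cv2.resize(f["frame"][:,:,::-1],sc,interpolation=cv2.INTER_CUBIC)); np.savez(f"pics/{n}.npz",T=T,**f)
def load(n): d=np.load(f"pics/{n}.npz"); return d,d["T"]
def F(p=""): s=robot.state(); print(p,"t%.1f"%s["time"],s["eef_pos"].round(4),"F",s["ft_force"].round(1),"gap %.4f gf %.1f"%(s["finger_gap"],s["gripper_force"]))
E
python3 - <<'E'
from h import *
f,T=cam("top")
for n,u,v,z in [("ring",332,299,.01),("handle",333,252,.12),("lug",283,258,.09),("pot rim",331,217,.07),("pin",504,315,.07),("leather",228,331,0),("post",371,259,.086)]:
    print(n,ray(f,T,(u/1.5625,v/1.5625),z).round(3))
for n,p,y in [("w_st",(0.50,0.14,.33),np.pi),("w_wax",(0.53,0.36,.25),np.pi),("w_pin",(0.5,-0.2,.22),np.pi)]:
    for yaw in (y,0,-1.57):
        try: robot.move_to(p,R(yaw)); break
        except robot.PlanningError as e: print(n,yaw,e)
    f,T=cam("wrist"); save(f,T,n); print(n,yaw,robot.state()["joints"].round(2),T[:3,3].round(3),robot.state()["time"])
E
```

```text
ring [0.517 0.113 0.01 ]
handle [0.598 0.1   0.12 ]
lug [0.597 0.213 0.09 ]
pot rim [0.693 0.107 0.07 ]
pin [ 0.456 -0.266  0.07 ]
leather [0.453 0.352 0.   ]
post [0.588 0.02  0.086]
w_st 3.141592653589793 [ 0.52  0.15 -0.94  1.76  0.13  1.29  1.12] [0.417 0.138 0.466] 3.0167
w_wax 3.141592653589793 [ 0.07  0.55 -1.    1.57  0.48  1.28  0.56] [0.447 0.358 0.386] 4.0
w_pin 3.141592653589793 [ 1.21  0.38 -1.08  1.85  0.37  1.13  1.57] [ 0.417 -0.199  0.356] 6.075
```

View pics/w_st.png

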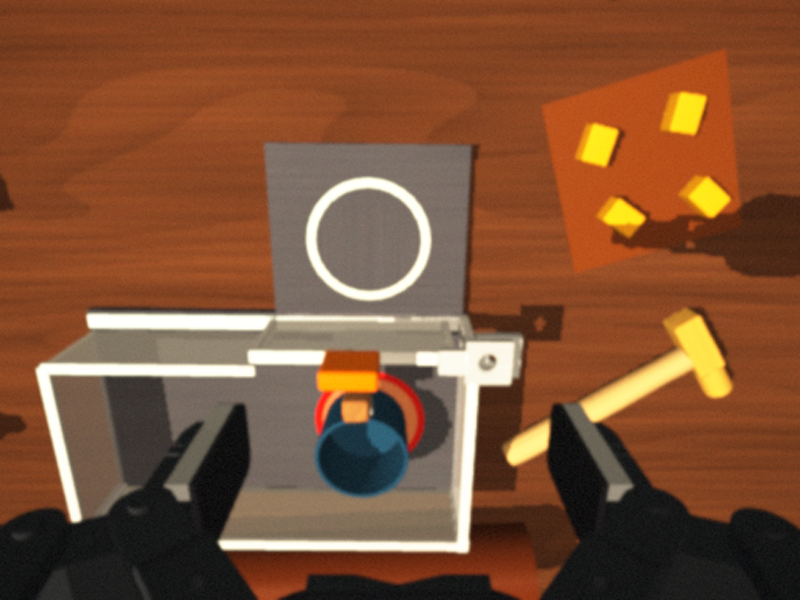

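View pics/w_wax.png

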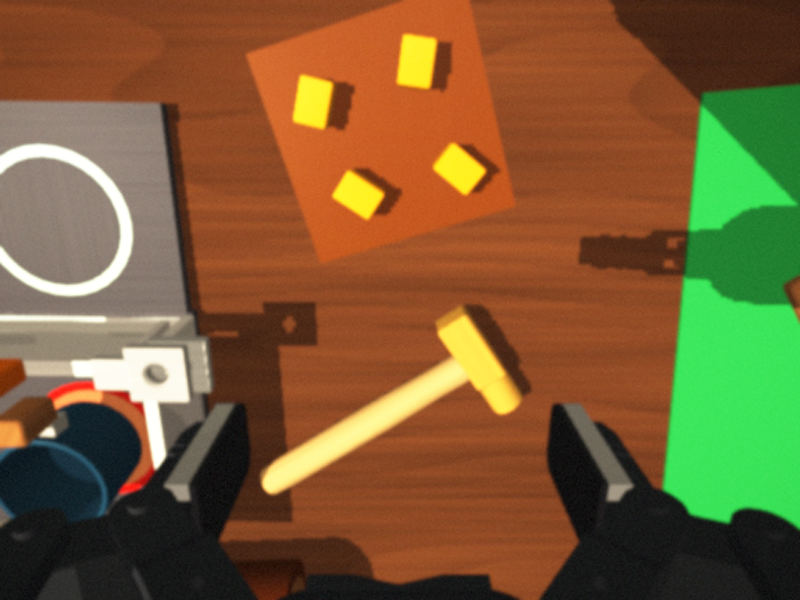

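View pics/w_pin.png

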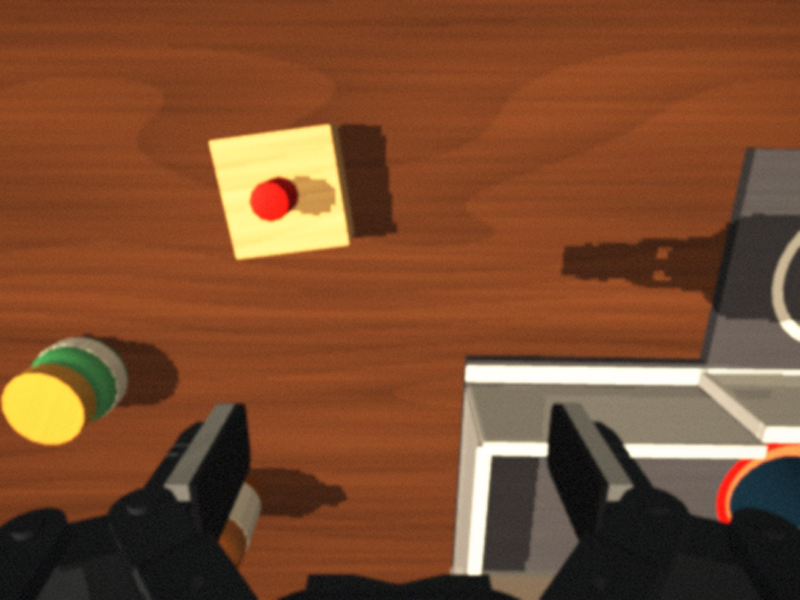

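The wrist views show:
- **w_st:** ring (368,239), door lug hole (487,362), handle (350,368), pot grip (355,405) and pot rim (362,455).
- **w_wax:** four bars at (314,101), (417,61), (359,194) and (460,168). The black and blue blocks are out of view.
- **w_pin:** red knob (270,200).

Next I turn these into world positions.

```bash
cat > m.py <<'E'
from h import *
from scipy.optimize import least_squares
def circ(P):
    r=least_squares(lambda q:np.hypot(P[:,0]-q[0],P[:,1]-q[1])-q[2],[*P.mean(0),.04],loss="soft_l1",f_scale=.001);return r.x
def hsv(d): return cv2.cvtColor(d["frame"],cv2.COLOR_RGB2HSV)
def blobs(m,amin=60):
    n,l,st,c=cv2.connectedComponentsWithStats(m.astype(np.uint8)); return [(l==i) for i in range(1,n) if st[i,4]>=amin]
def plane(d,T,m,z):
    c=max(cv2.findContours(m.astype(np.uint8),0,1)[0],key=len)[:,0].astype(float)
    return np.array([ray(d,T,p,z)[:2] for p in c])
def waxes(d,T):
    h=hsv(d); m=(abs(h[...,0].astype(int)-28)<5)&(h[...,1]>180)&(h[...,2]>215); out=[]
    for b in blobs(m,80):
        P=plane(d,T,b,.02); (c,s,a)=cv2.minAreaRect((P*1000).astype(np.float32))
        if s[0]<s[1]: s=s[::-1]; a+=90
        if 20<s[0]<45 and 15<s[1]<32: out.append((c[0]/1000,c[1]/1000,np.radians(a),s))
    return out
E
python3 - <<'E'
from m import *
d,T=load("w_st"); h=hsv(d)
k=1/1.5625
w=(h[...,1]<60)&(h[...,2]>190); w[:100]=0;w[:int(100*k)]=0
sub=w.copy(); sub[:]=0; sub[int(165*k):int(305*k),int(295*k):int(442*k)]=w[int(165*k):int(305*k),int(295*k):int(442*k)]
P=plane(d,T,sub,.01); print("ring",circ(P).round(4))
g=(h[...,1]<70)&(h[...,2]<150)&(h[...,2]>50)
E=[];Lf=[];Rt=[]
for c in range(int(285*k),int(455*k)):
    r=np.where(g[60:150,c])[0]; E.append(ray(d,T,(c,60+r[0]-.5),.01)[:2])
for r in range(int(160*k),int(290*k)):
    c=np.where(g[r,140:330])[0]; Lf.append(ray(d,T,(140+c[0]-.5,r),.01)[:2]); Rt.append(ray(d,T,(140+c[-1]+.5,r),.01)[:2])
for n,q in (("front",E),("left",Lf),("right",Rt)):
    q=np.array(q,np.float32); l=cv2.fitLine(q,cv2.DIST_HUBER,0,.001,.001).ravel(); print(n,l.round(4),np.degrees(np.arctan2(l[1],l[0])).round(2))
for nm in ("w_st","w_wax"):
    d,T=load(nm); print(nm)
    print([tuple(np.round(x[:3],4))+tuple(np.round(x[3],1)) for x in waxes(d,T)])
for nm,uv in (("handle top corners?",[(350,354)]),):pass
d1,T1=load("w_st");d2,T2=load("w_wax")
def tri(a,b):
    A=[];B=[]
    for (d,T,uv) in ((d1,T1,a),(d2,T2,b)):
        p0=T[:3,3]; v=ray(d,T,np.array(uv)*k,0)-p0; v/=np.linalg.norm(v); M=np.eye(3)-np.outer(v,v); A.append(M);B.append(M@p0)
    return np.linalg.solve(sum(A),sum(B))
print("lug hole",[ray(d1,T1,(487*k,362*k),.093).round(4), ray(d2,T2,(155*k,373*k),.093).round(4)],tri((487,362),(155,373)).round(4))
d,T=load("w_pin");h=hsv(d); m=((h[...,0]<6)|(h[...,0]>174))&(h[...,1]>200)&(h[...,2]>150); m[200:]=0
b=max(blobs(m,30),key=np.sum); print("pin",circ(plane(d,T,b,.072)).round(4))
pc=np.array([(209,141),(330,124),(350,245),(236,260)])*k
print("stand",[ray(d,T,p,.04).round(4)[:2] for p in pc])
# enlarged crop: station from w_st + wax
a=cv2.resize(d1["frame"][190:330,140:350,::-1],None,fx=3.8,fy=3.8,interpolation=cv2.INTER_CUBIC);cv2.imwrite("pics/c1.png",a)
E
```

```text
ring [0.5169 0.1112 0.0547]
front [0.0147 0.9999 0.4352 0.1134] 89.16
left [ 0.9999 -0.0119  0.4956  0.0266] -0.68
right [ 0.9999 -0.0133  0.4955  0.1972] -0.76
w_st
[(np.float64(0.4115), np.float64(0.3687), np.float64(2.998), np.float64(27.5), np.float64(20.5)), (np.float64(0.4356), np.float64(0.3013), np.float64(2.9117), np.float64(27.7), np.float64(20.6)), (np.float64(0.4782), np.float64(0.3987), np.float64(0.8784), np.float64(27.5), np.float64(19.4)), (np.float64(0.4955), np.float64(0.3291), np.float64(0.9743), np.float64(28.0), np.float64(19.6))]
w_wax
[(np.float64(0.4118), np.float64(0.3689), np.float64(2.9937), np.float64(28.1), np.float64(20.5)), (np.float64(0.4359), np.float64(0.3013), np.float64(2.9065), np.float64(28.4), np.float64(20.3)), (np.float64(0.4786), np.float64(0.3986), np.float64(0.8945), np.float64(28.7), np.float64(20.3)), (np.float64(0.4961), np.float64(0.3294), np.float64(0.9837), np.float64(28.4), np.float64(20.1))]
lug hole [array([0.5954, 0.2072, 0.093 ]), array([0.5954, 0.2071, 0.093 ])] [0.5954 0.2072 0.0932]
pin [ 0.458  -0.268   0.0096]
stand [array([ 0.4288, -0.3082]), array([ 0.4193, -0.2381]), array([ 0.4897, -0.2286]), array([ 0.4994, -0.2995])]
```

View pics/c1.png

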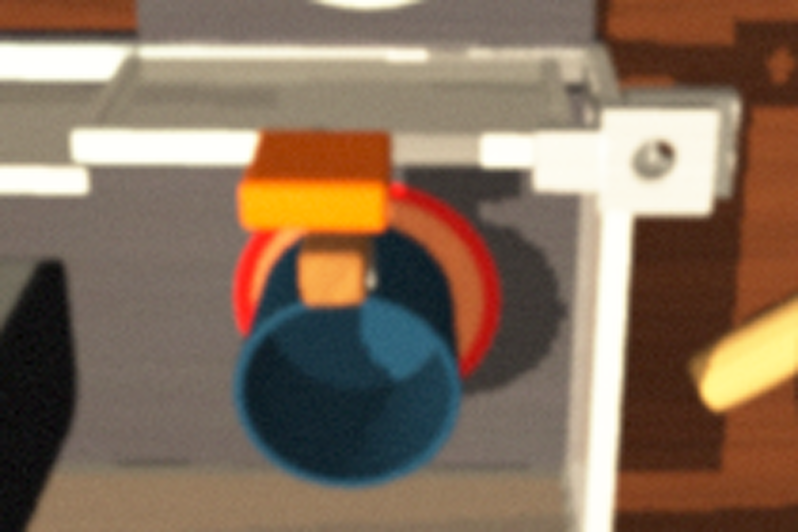

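Crop c1 (crop pixels) confirms these:
- Lug hole at (655,158).
- Handle top face centred at (315,205).
- Pot grip top at (332,278).
- Pot rim ellipse centred at (349,390).

The door is shut, so I compute the remaining points and open it.

```bash
python3 - <<'E'
from m import *
d,T=load("w_st"); o=lambda u,v:(u/3.8+140-.4,v/3.8+190-.4)
print("handle",ray(d,T,o(315,205),.128).round(4), "edges",[ray(d,T,o(*p),.128).round(4)[:2] for p in ((242,205),(388,205),(315,181),(315,231))])
P=np.array([ray(d,T,o(349+113*np.cos(a),390+95*np.sin(a)),.07)[:2] for a in np.linspace(0,6.28,20)]); c=circ(P); print("pot",c.round(4))
for z in (.05,.06,.07,.08,.09):
    g=ray(d,T,o(332,278),z)[:2]; print(z,g.round(4),np.linalg.norm(g-c[:2]).round(4))
print(robot.tip_reach)
F("before")
th=-.0135; hd=ray(d,T,o(315,205),.128)
yaw=np.pi/2+th
robot.move_to((hd[0],hd[1],.22),R(yaw)) ; F("above"); print(robot.state()["joints"].round(2))
E
```

```text
handle [0.5931 0.1017 0.128 ] edges [array([0.5931, 0.0801]), array([0.5931, 0.1232]), array([0.5853, 0.1019]), array([0.6017, 0.1014])]
pot [0.6997 0.1052 0.041 ]
0.05 [0.664  0.0985] 0.0364
0.06 [0.6581 0.0994] 0.0421
0.07 [0.6521 0.1004] 0.0479
0.08 [0.6462 0.1013] 0.0537
0.09 [0.6402 0.1023] 0.0596
0.008
before t6.1 [ 0.5008 -0.1984  0.2203] F [-0.3  0.5 -0.4] gap 0.0854 gf 0.0
above t7.9 [0.5932 0.1008 0.2198] F [-0.7 -0.1  0.2] gap 0.0851 gf 0.0
[ 0.4   0.43 -0.8   1.71  0.33  1.15 -0.51]
```

```bash
python3 - <<'E'
from h import *
ey=np.array([.0135,.9999,0]); s0=np.array([.5931,.1017,.103])
robot.servo_line(s0); F("at"); robot.clamp(); F("clamped")
a=robot.state()["eef_pos"].copy()
robot.servo_line(s0-ey*.155,rate=.12); F("155")
for k in (.158,.161,.163,.165,.167,.169):
    robot.servo_line(s0-ey*k,rate=.03); F(k)
    if robot.state()["ft_force"][1]>12: break
robot.let_go(); F("open"); robot.servo_line(robot.state()["eef_pos"]+[0,0,.12])
f,T=cam("scene"); 
robot.move_to((.49,.13,.28),R(np.pi)); f,T=cam("wrist"); save(f,T,"w2")
E
```

```text
at t8.8 [0.594 0.102 0.104] F [0.8 0.4 0.4] gap 0.0853 gf 0.0
clamped t9.5 [0.5949 0.1017 0.1037] F [ 5.2 -0.  -1.1] gap 0.0155 gf 60.0
155 t10.9 [ 0.5929 -0.0538  0.1037] F [ 4.9 -0.9 -0.3] gap 0.0152 gf 59.9
0.158 t11.2 [ 0.5929 -0.0542  0.1037] F [ 5.6  2.2 -1.7] gap 0.0153 gf 59.8
0.161 t11.4 [ 0.5929 -0.0542  0.1037] F [ 7.2  6.3 -2.3] gap 0.0152 gf 59.7
0.163 t11.7 [ 0.5929 -0.0542  0.1037] F [ 6.7  7.8 -2.5] gap 0.0150 gf 59.7
0.165 t11.9 [ 0.5929 -0.0542  0.1037] F [ 7.5 10.6 -4. ] gap 0.0151 gf 59.6
0.167 t12.2 [ 0.5928 -0.0542  0.1037] F [ 6.9 13.1 -4.4] gap 0.0154 gf 59.7
open t12.8 [ 0.5908 -0.0656  0.103 ] F [ 0.3  0.3 -0.6] gap 0.0854 gf 0.0
```

View pics/w2.png

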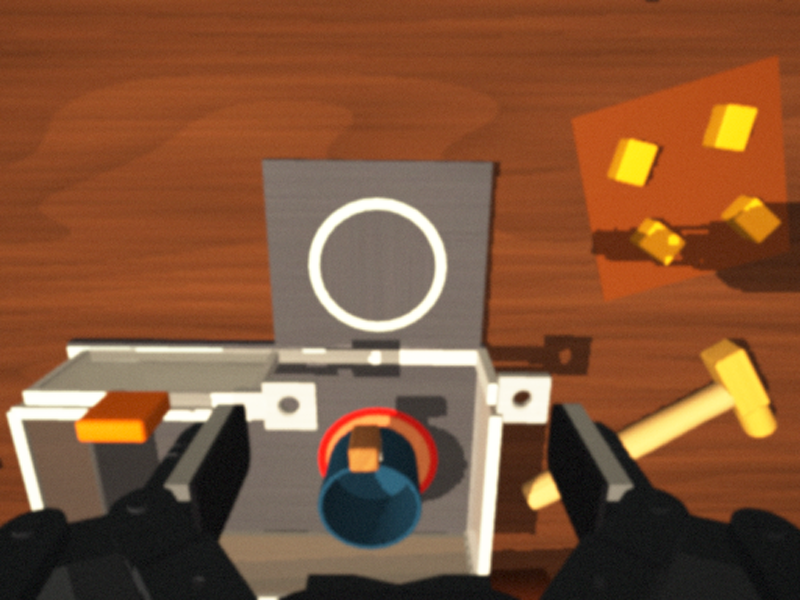

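Picture w2 shows the door open, with its lug hole at (288,404) and handle at (125,417). The frame lug hole is at (522,397), the grip at (365,447), the pot rim around (370,497) and the ring at (378,264). I check the travel from the holes and refine the pot.

```bash
python3 - <<'E'
from m import *
d,T=load("w2"); k=.64
o=lambda u,v:(u*k-.2,v*k-.2)
print("doorhole",ray(d,T,o(288,404),.093).round(4),"framehole",ray(d,T,o(522,397),.081).round(4))
h=hsv(d)
red=((h[...,0]<6)|(h[...,0]>174))&(h[...,1]>200)&(h[...,2]>150); red[:, :190]=0; red[:,290:]=0
P=plane(d,T,red,.01); 
# outer rim pts: cast from approximate centre
c0=P.mean(0); print("red circ",circ(P).round(4))
blue=(abs(h[...,0].astype(int)-102)<14)&(h[...,1]>90)&(h[...,2]>25); blue[:, :190]=0; blue[:,290:]=0
b=max(blobs(blue),key=np.sum); c=max(cv2.findContours(b.astype(np.uint8),0,1)[0],key=len)[:,0]
c=c[c[:,1]>int(500*k)].astype(float); P=np.array([ray(d,T,p,.07)[:2] for p in c]); print("rim",circ(P).round(4),len(P))
r=least_squares(lambda q:np.hypot(P[:,0]-q[0],P[:,1]-q[1])-.042,P.mean(0)); print("rim r42",r.x.round(4))
w=(h[...,1]<60)&(h[...,2]>190); s=np.zeros_like(w); sl=np.s_[int(190*k):int(338*k),int(300*k):int(455*k)]; s[sl]=w[sl]; print("ring",circ(plane(d,T,s,.01)).round(4))
a=cv2.resize(d["frame"][230:360,170:370,::-1],None,fx=4,fy=4,interpolation=cv2.INTER_CUBIC);cv2.imwrite("pics/c2.png",a)
E
```

```text
doorhole [0.5928 0.0513 0.093 ] framehole [0.5943 0.2167 0.081 ]
red circ [0.6987 0.1088 0.0511]
rim [0.6995 0.1045 0.0404] 90
rim r42 [0.6975 0.1045]
ring [0.5171 0.1112 0.0547]
```

View pics/c2.png

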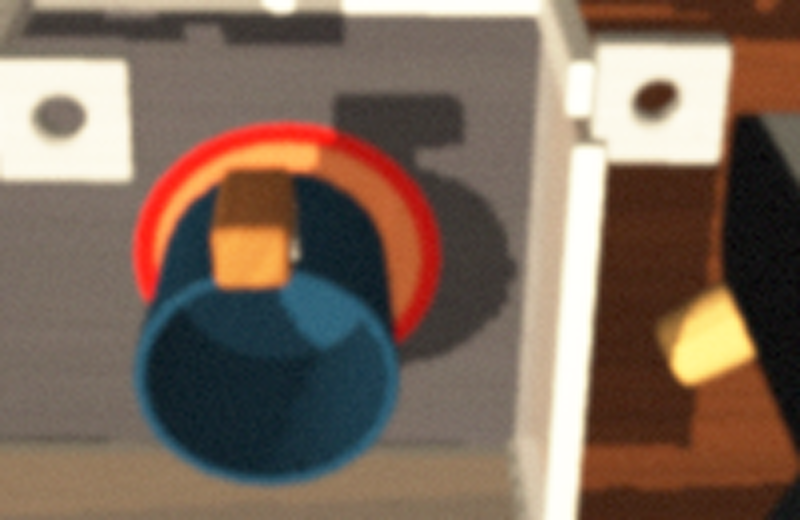

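The holes are 165 mm apart, so the door is fully open; it had started about 9 mm short of shut. The frame hole is at (.5943,.2167). Next I grip the pot and slide it out.

```bash
python3 - <<'E'
from m import *
d,T=load("w2")
g=ray(d,T,(170+251/4-.4,230+258/4-.4),.089)[:2]; pot=np.array([.699,.1045]); v=pot-g; ph=np.arctan2(v[1],v[0]); print("grip",g.round(4),np.linalg.norm(v).round(4),"yaw",ph.round(4))
g=pot-.059*np.array([np.cos(ph),np.sin(ph)]); print(g.round(4))
robot.move_to((g[0],g[1],.2),R(np.pi+ph)); robot.servo_line((g[0],g[1],.064)); F("at"); a=robot.state()["eef_pos"].copy()
robot.clamp(); F("clamped")
ring=np.array([.517,.1112]); dlt=ring-pot
p=np.array([g[0]+dlt[0],g[1]+dlt[1],robot.state()["eef_pos"][2]])
robot.servo_line(p,rate=.08); F("slid")
robot.let_go(); F("rel"); robot.servo_line(p+[0,0,.12])
robot.move_to((.50,.13,.28),R(np.pi)); f,T=cam("wrist"); save(f,T,"w3")
E
```

```text
grip [0.6415 0.1023] 0.0575 yaw 0.039
[0.64   0.1022]
at t16.8 [0.641  0.1028 0.0654] F [ 0.7 -0.7  1. ] gap 0.0850 gf 0.0
clamped t17.4 [0.6401 0.1024 0.0644] F [-0.6 -0.4  2.2] gap 0.0215 gf 59.1
slid t19.8 [0.4579 0.1089 0.0643] F [ 0.3 -0.8 -0. ] gap 0.0214 gf 59.0
rel t20.5 [0.458  0.1089 0.0644] F [ 0.1  0.1 -0.3] gap 0.0854 gf 0.0
```

View pics/w3.png

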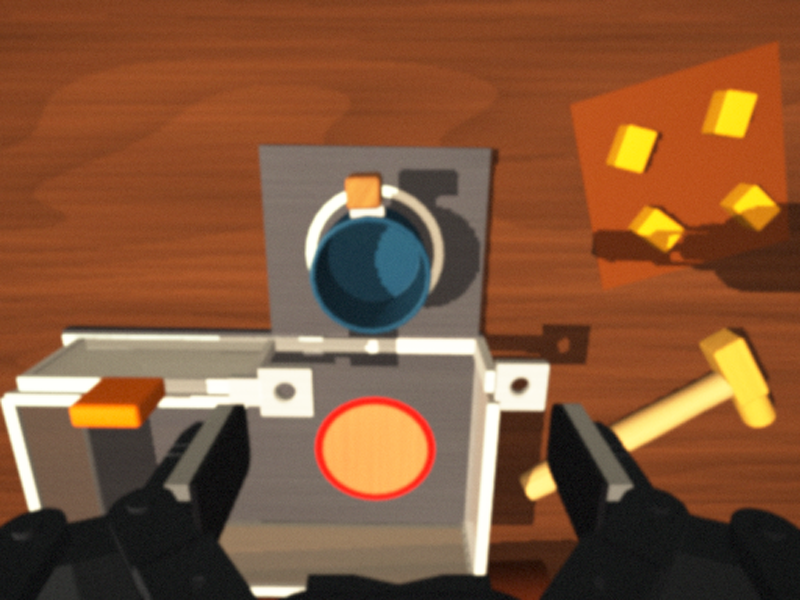

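Picture w3 shows the pot on the white ring, with its rim centre at about (372,272) and the grip at (363,190). The heating plate is at (376,448). I measure the centring.

```bash
cat >> m.py <<'E'
def potc(d,T):
    h=hsv(d); b=(abs(h[...,0].astype(int)-102)<16)&(h[...,1]>90)&(h[...,2]>25); b=max(blobs(b),key=np.sum)
    c=max(cv2.findContours(b.astype(np.uint8),0,1)[0],key=len)[:,0].astype(float)
    # keep the rim's half far from the foot (lower in the picture)
    c=c[c[:,1]>(c[:,1].min()+c[:,1].max())/2]; P=np.array([ray(d,T,p,.07)[:2] for p in c])
    return least_squares(lambda q:np.hypot(P[:,0]-q[0],P[:,1]-q[1])-.042,P.mean(0)).x, circ(P)
E
python3 - <<'E'
from m import *
for n in ("w2","w3"):
    d,T=load(n); print(n,[x.round(4) for x in potc(d,T)])
h=hsv(d); k=.64
red=((h[...,0]<6)|(h[...,0]>174))&(h[...,1]>200)&(h[...,2]>120); red[:, :190]=0; red[:,290:]=0;red[:240]=0
print("heat",circ(plane(d,T,red,.01)).round(4))
print("doorhole",ray(d,T,(285*k-.2,390*k-.2),.093).round(4),"framehole",ray(d,T,(520.5*k-.2,385*k-.2),.081).round(4))
print([tuple(np.round(x[:3],4)) for x in waxes(d,T)])
E
```

```text
w2 [array([0.6976, 0.1045]), array([0.6993, 0.1045, 0.0405])]
w3 [array([0.5158, 0.1105]), array([0.5182, 0.1105, 0.0401])]
heat [0.6979 0.1088 0.0526]
doorhole [0.5921 0.0518 0.093 ] framehole [0.5945 0.217  0.081 ]
[(np.float64(0.4113), np.float64(0.3684), np.float64(2.9883)), (np.float64(0.4353), np.float64(0.301), np.float64(2.9115)), (np.float64(0.4753), np.float64(0.3952), np.float64(0.8913)), (np.float64(0.494), np.float64(0.3276), np.float64(0.9819))]
```

```bash
cat > wax.py <<'E'
from m import *
POT=np.array([.517,.1108])
def rect(x,y,a,l,w): return ((x*1000,y*1000),(l,w),np.degrees(a))
def look():
    robot.move_to((.53,.36,.25),R(np.pi)); d,T=cam("wrist")
    w=[q for q in waxes(d,T) if q[1]>.2]; return w,d,T
def clear(w,i,yaw):
    x,y=w[i][:2]; n=np.array([-np.sin(yaw),np.cos(yaw)]); bad=0
    for s in (-1,1):
        c=np.array([x,y])+s*n*.049; fr=rect(*c,yaw,28,22)
        for j,q in enumerate(w):
            if j!=i:
                k,p=cv2.rotatedRectangleIntersection(fr,rect(q[0],q[1],q[2],32,24)); bad+=cv2.contourArea(p) if k else 0
    return bad
def go(p,yaws):
    for y in yaws:
        try: robot.move_to(p,R(y)); return y
        except robot.PlanningError: pass
    raise SystemExit("unreachable")
def one(off):
    w,d,T=look(); print("seen",[tuple(np.round(q[:3],3)) for q in w])
    if not w: return False
    c=[(clear(w,i,w[i][2]+e)+e,-w[i][1],i,e) for i in range(len(w)) for e in (0,np.pi/2)]
    s,_,i,e=min(c); print("pick",i,"cost %.2f"%s)
    x,y,a,_=w[i]; a+=e; a=(a-np.pi+np.pi/2)%np.pi+np.pi/2
    yw=go((x,y,.12),[a,a-np.pi,a+np.pi]); robot.servo_line((x,y,.0115)); robot.clamp(); F("grip")
    robot.servo_line((x,y,.19),rate=.25); 
    t=POT+off
    go((*t,.19),sorted([np.pi+e,e,e-np.pi],key=lambda q:abs(q-yw))); F("over"); robot.servo_line((*t,.0845)); robot.let_go(); robot.dwell(.2); robot.servo_line((*t,.19),rate=.25); F("dropped")
    return True
E
python3 - <<'E'
from wax import *
one(np.array([0,.012]))
w,d,T=look(); print(len(w)); 
one(np.array([0,-.012]))
robot.move_to((.50,.13,.28),R(np.pi)); f,T=cam("wrist"); save(f,T,"w4")
E
```

```text
seen [(np.float64(0.412), np.float64(0.369), np.float64(3.003)), (np.float64(0.436), np.float64(0.301), np.float64(2.905)), (np.float64(0.479), np.float64(0.399), np.float64(0.896)), (np.float64(0.496), np.float64(0.329), np.float64(0.985))]
pick 2 cost 0.00
grip t25.1 [0.4789 0.399  0.0121] F [0.  0.3 1.8] gap 0.0208 gf 61.2
over t27.0 [0.5165 0.1245 0.1899] F [ 0.6  0.2 -0.1] gap 0.0203 gf 60.9
dropped t29.3 [0.5171 0.1226 0.1904] F [-0.9  0.1 -0.3] gap 0.0850 gf 0.0
3
seen [(np.float64(0.412), np.float64(0.369), np.float64(3.001)), (np.float64(0.436), np.float64(0.301), np.float64(2.91)), (np.float64(0.496), np.float64(0.33), np.float64(0.983))]
pick 0 cost 0.00
grip t32.8 [0.412  0.3696 0.0121] F [0.6 0.2 3.6] gap 0.0204 gf 60.5
over t34.8 [0.5162 0.1006 0.1897] F [-0.4  0.9  1.2] gap 0.0205 gf 60.1
dropped t37.1 [0.5171 0.0986 0.1904] F [ 0.3 -0.5  0.3] gap 0.0856 gf 0.0
```

View pics/w4.png

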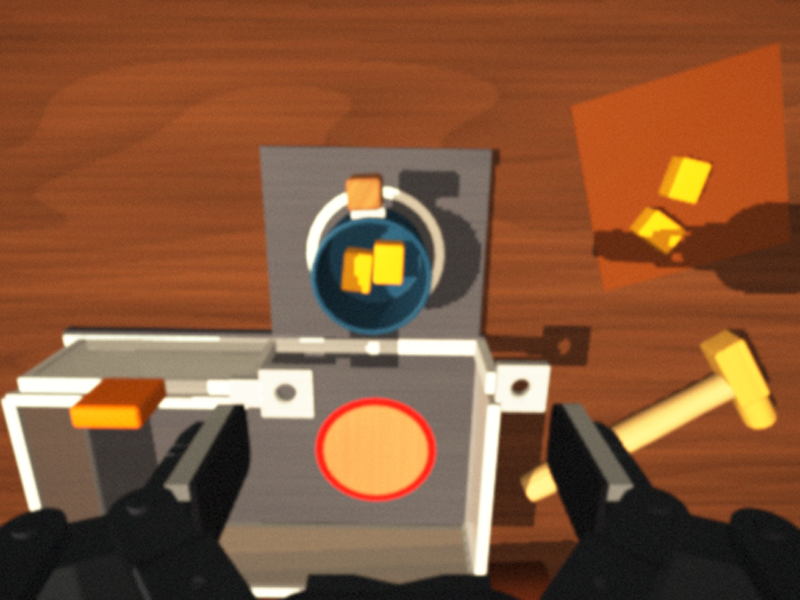

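Picture w4 shows two bars in the pot, at (357,270) and (388,263). One of the two remaining bars has been knocked to (686,180), and the other is at (658,230). I measure again before each pick, so I carry on.

```bash
python3 - <<'E'
from wax import *
one(np.array([0,.010])); one(np.array([0,-.010]))
w,d,T=look(); print("left",len(w))
robot.move_to((.50,.13,.28),R(np.pi)); f,T=cam("wrist"); save(f,T,"w5"); print(potc(f,T))
E
```

```text
seen [(np.float64(0.457), np.float64(0.344), np.float64(2.913)), (np.float64(0.496), np.float64(0.33), np.float64(0.991))]
pick 0 cost 0.00
grip t40.7 [0.4578 0.3443 0.0121] F [-0.7  0.4  2.9] gap 0.0205 gf 60.6
over t42.5 [0.516  0.1221 0.1893] F [-0.1  0.5 -0.3] gap 0.0207 gf 60.2
dropped t44.8 [0.5171 0.1206 0.1904] F [ 0.5  1.  -0.1] gap 0.0855 gf 0.0
seen [(np.float64(0.496), np.float64(0.329), np.float64(0.985))]
pick 0 cost 0.00
grip t48.1 [0.4963 0.3298 0.012 ] F [ 0.7 -0.1  2.9] gap 0.0205 gf 61.0
over t49.9 [0.5164 0.1025 0.1897] F [0.2 1.  0.7] gap 0.0209 gf 60.7
dropped t52.1 [0.5171 0.1005 0.1903] F [ 0.1 -0.2 -0.6] gap 0.0854 gf 0.0
left 0
(array([0.51617585, 0.11080861]), array([0.51850826, 0.11081745, 0.04015971]))
```

View pics/w5.png

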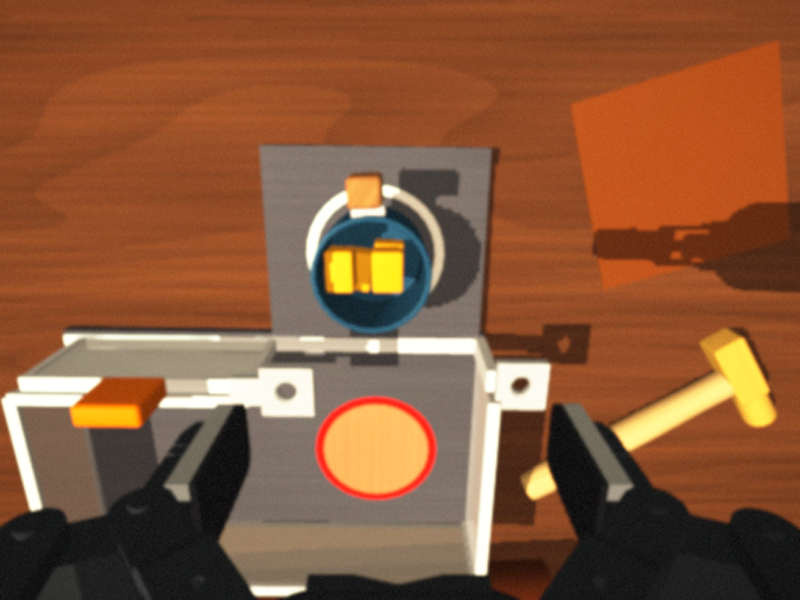

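Picture w5 shows all four bars in the pot around (365,268) and the leather empty. The pot is still on the ring, so I slide it back.

```bash
python3 - <<'E'
from m import *
g=np.array([.4579,.1091,.064])
robot.move_to((*g[:2],.2),R(np.pi+.039)); robot.servo_line(g); robot.clamp(); F("clamped")
p=np.array([g[0]+.1813,g[1]-.0020,robot.state()["eef_pos"][2]])
robot.servo_line(p,rate=.08); F("slid")
robot.let_go(); F("rel"); robot.servo_line([p[0],p[1],.2])
robot.move_to((.50,.13,.28),R(np.pi)); f,T=cam("wrist"); save(f,T,"w6"); print(potc(f,T))
h=hsv(f)
w=(h[...,1]<60)&(h[...,2]>190); k=.64; s=np.zeros_like(w); sl=np.s_[int(175*k):int(325*k),int(295*k):int(455*k)]; s[sl]=w[sl]; print("ring",circ(plane(f,T,s,.01)).round(4))
a=cv2.resize(f["frame"][220:350,170:370,::-1],None,fx=4,fy=4,interpolation=cv2.INTER_CUBIC);cv2.imwrite("pics/c6.png",a)
E
```

```text
clamped t56.3 [0.458  0.109  0.0643] F [-1.7 -0.6  4.7] gap 0.0214 gf 59.0
slid t58.7 [0.6367 0.1088 0.0645] F [-4.2  1.   7.4] gap 0.0214 gf 59.4
rel t59.4 [0.6393 0.107  0.0643] F [-0.4  0.9 -0.6] gap 0.0854 gf 0.0
(array([0.71898089, 0.11117229]), array([0.70349308, 0.10870234, 0.03354087]))
ring [0.5171 0.1112 0.0548]
```

View pics/c6.png

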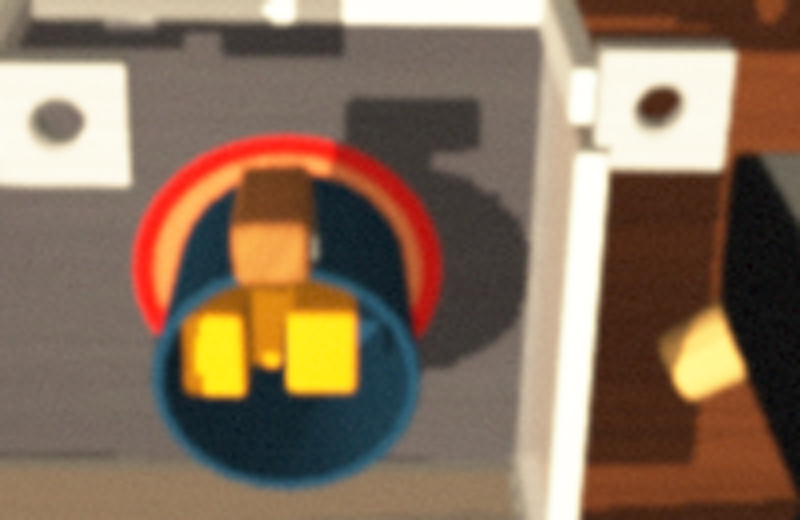

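Crop c6 shows the pot on the plate, with its rim from (152,375) to (422,375) and its bottom at 488. The arm stopped about 2 mm short under load, so I measure the centring.

```bash
python3 - <<'E'
from m import *
def rimfit(n,y0=0):
    d,T=load(n); h=hsv(d); b=(abs(h[...,0].astype(int)-102)<16)&(h[...,1]>90)&(h[...,2]>25); b[:, :190]=0; b[:,290:]=0
    ys,xs=np.where(b); hull=cv2.convexHull(np.c_[xs,ys].astype(np.int32))[:,0]
    m=np.zeros(b.shape,np.uint8); cv2.fillPoly(m,[hull],1)
    ys,xs=np.where(m); c=max(cv2.findContours(m,0,1)[0],key=len)[:,0].astype(float); lim=ys.max()-38
    c=c[c[:,1]>lim]; P=np.array([ray(d,T,p,.07)[:2] for p in c])
    print(n,len(c),[least_squares(lambda q:np.hypot(P[:,0]-q[0],P[:,1]-q[1])-r,P.mean(0)).x.round(4) for r in (.0405,.042)])
    # foot's visible sides vs red rim: extreme blue columns at rows just above the rim
    red=((h[...,0]<6)|(h[...,0]>174))&(h[...,1]>180)&(h[...,2]>120); red[:, :190]=0; red[:,290:]=0; red[:220]=0
    P=plane(d,T,red,.01)
    q=least_squares(lambda q:np.maximum(-99,np.hypot(P[:,0]-q[0],P[:,1]-q[1])-.053),[.698,.109],loss="soft_l1",f_scale=.0007).x; print("heat",q.round(4))
for n in ("w2","w3","w6"): rimfit(n)
E
```

```text
w2 106 [array([0.6997, 0.1044]), array([0.698 , 0.1044])]
heat [0.6993 0.1087]
w3 105 [array([0.5181, 0.1105]), array([0.5162, 0.1105])]
heat [0.698  0.1087]
w6 106 [array([0.6962, 0.1107]), array([0.6945, 0.1107])]
heat [0.6995 0.1088]
```

The pot sits about (-2.7, +1.9) mm off the plate centre, so I re-grip and correct it.

```bash
python3 - <<'E'
from m import *
g=np.array([.6367,.1090,.064])
robot.move_to((*g[:2],.2),R(np.pi+.039)); robot.servo_line(g); F("at"); robot.clamp(); robot.dwell(.3); F("clamped")
p0=robot.state()["eef_pos"].copy(); tgt=p0[:2]+[.0027,-.0019]; cmd=np.array([*tgt,p0[2]])
for i in range(4):
    robot.servo_line(cmd,rate=.02); robot.dwell(.3); F("adj"); e=tgt-robot.state()["eef_pos"][:2]
    if np.linalg.norm(e)<.0006: break
    cmd[:2]+=np.clip(e,-.003,.003)
robot.let_go(); F("rel"); p=robot.state()["eef_pos"]; robot.servo_line([p[0],p[1],.2])
robot.move_to((.50,.13,.28),R(np.pi)); f,T=cam("wrist"); save(f,T,"w7")
h=hsv(f); b=(abs(h[...,0].astype(int)-102)<16)&(h[...,1]>90)&(h[...,2]>25); b[:, :190]=0; b[:,290:]=0
ys,xs=np.where(b); hull=cv2.convexHull(np.c_[xs,ys].astype(np.int32))[:,0]; m=np.zeros(b.shape,np.uint8); cv2.fillPoly(m,[hull],1)
c=max(cv2.findContours(m,0,1)[0],key=len)[:,0].astype(float); c=c[c[:,1]>ys.max()-38]; P=np.array([ray(f,T,q,.07)[:2] for q in c])
print("pot",least_squares(lambda q:np.hypot(P[:,0]-q[0],P[:,1]-q[1])-.0412,P.mean(0)).x.round(4),"want ~.6985 .1088")
E
```

```text
at t62.9 [0.6377 0.1095 0.0654] F [-0.1  0.6  1.3] gap 0.0853 gf 0.0
clamped t63.8 [0.6368 0.109  0.0644] F [-1.2 -1.2  4.9] gap 0.0214 gf 59.3
adj t64.4 [0.6378 0.1086 0.0644] F [-3.7  0.2  5.1] gap 0.0211 gf 59.7
adj t65.0 [0.6392 0.108  0.0645] F [-5.7  1.3  6.3] gap 0.0213 gf 59.6
adj t65.6 [0.6394 0.1078 0.0645] F [-5.2  1.8  5. ] gap 0.0211 gf 59.6
adj t66.1 [0.6396 0.1076 0.0645] F [-3.8  3.1  4.5] gap 0.0213 gf 59.5
rel t66.8 [0.6417 0.1038 0.0643] F [-0.2  1.1  0.1] gap 0.0855 gf 0.0
pot [0.6977 0.1098] want ~.6985 .1088
```

The pot is within about 1.3 mm of centre. Next I shut the door.

```bash
python3 - <<'E'
from m import *
ex=np.array([-.0135,-.9999,0]); s0=np.array([.5922,-.0542,.103])
robot.move_to((*s0[:2],.22),R(np.pi/2-.0135)); robot.servo_line(s0); F("at"); robot.clamp(); F("clamped"); p0=robot.state()["eef_pos"].copy()
robot.servo_line(s0-ex*.155*np.array([-1,1,1])*[1,1,1],rate=.12) if 0 else robot.servo_line(s0+np.array([.0135,.9999,0])*.155,rate=.12); F()
for k in (.160,.163,.165,.167,.169,.171,.173):
    robot.servo_line(s0+np.array([.0135,.9999,0])*k,rate=.03); robot.dwell(.1); F(k)
    if robot.state()["ft_force"][1]<-13: break
print("travel",np.linalg.norm((robot.state()["eef_pos"]-p0)[:2]).round(4))
robot.let_go(); p=robot.state()["eef_pos"]; robot.servo_line([p[0],p[1],.22])
robot.move_to((.54,.215,.24),R(np.pi)); f,T=cam("wrist"); save(f,T,"w8")
robot.move_to((.40,-.268,.19),R(np.pi)) if 0 else robot.move_to((.46,-.268,.24),R(np.pi)); f2,T2=cam("wrist"); save(f2,T2,"w9"); print(robot.state()["joints"].round(2))
a=cv2.resize(f["frame"][150:300,150:350,::-1],(800,600)); cv2.imwrite("pics/c8.png",a)
q=np.hstack([cv2.resize(x["frame"][90:300,150:360,::-1],(400,400),interpolation=cv2.INTER_CUBIC) for x in (f,f2)]); cv2.imwrite("pics/c89.png",q)
E
```

```text
at t70.6 [ 0.5932 -0.0539  0.1041] F [ 0.8 -0.1  0.1] gap 0.0853 gf 0.0
clamped t71.2 [ 0.5929 -0.0543  0.1034] F [ 0.3 -0.2  1.5] gap 0.0146 gf 61.0
 t72.7 [0.5949 0.1011 0.1034] F [5.4 1.5 2.5] gap 0.0150 gf 61.2
0.16 t73.1 [0.595  0.1057 0.1034] F [ 4.3 -1.1  3.9] gap 0.0152 gf 61.4
0.163 t73.5 [0.595  0.1089 0.1034] F [ 5.1 -0.6  5. ] gap 0.0151 gf 61.5
0.165 t73.8 [0.595  0.1108 0.1034] F [ 5.  -0.6  4.4] gap 0.0153 gf 61.6
0.167 t74.2 [0.595  0.1108 0.1034] F [ 4.4 -3.3  6.3] gap 0.0148 gf 61.9
0.169 t74.5 [0.595  0.1107 0.1033] F [ 3.4 -6.8  8.2] gap 0.0151 gf 62.2
0.171 t74.8 [0.595  0.1108 0.1034] F [ 2.6 -9.  10.5] gap 0.0149 gf 62.5
0.173 t75.2 [0.595  0.1107 0.1033] F [  0.7 -11.5  11.5] gap 0.0151 gf 62.7
travel 0.165
[ 1.49  0.42 -1.25  1.84  0.43  1.2   1.67]
```

View pics/c89.png

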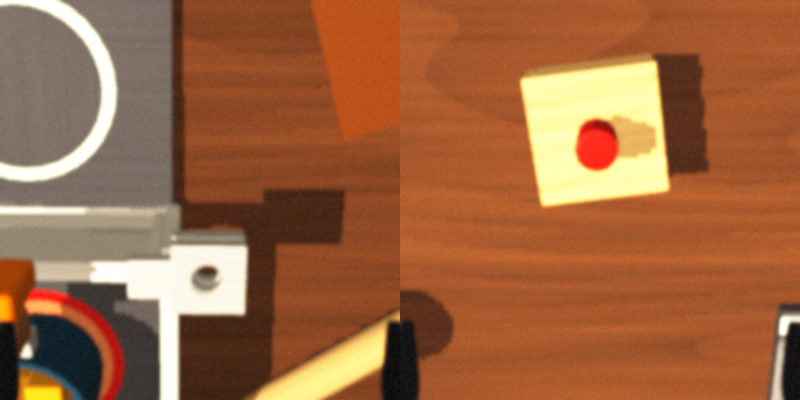

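Picture c89 shows the door hole over the frame lug at crop (207,277), with the door fully shut after 165.0 mm of travel. The pin knob is at (597,147) in the stand. I refine both points and take the pin.

```bash
python3 - <<'E'
from m import *
s=210/400
d,T=load("w8"); hole=ray(d,T,(207*s+150-.3,277*s+90-.3),.093); print("hole",hole.round(4))
d,T=load("w9"); h=hsv(d); m=((h[...,0]<6)|(h[...,0]>174))&(h[...,1]>200)&(h[...,2]>185); m[:90]=0
b=max(blobs(m,30),key=np.sum); pin=circ(plane(d,T,b,.072)); print("pin",pin.round(4))
x,y=pin[:2]
robot.move_to((x,y,.16),R(np.pi)); robot.servo_line((x,y,.0535)); F("at"); robot.clamp(); robot.dwell(.2); F("clamped")
p=robot.state()["eef_pos"]; robot.servo_line([p[0],p[1],.20]); F("up")
robot.move_to((.5945,.2167,.20),R(np.pi)); robot.dwell(.3); F("over"); f,T=cam("scene"); save(f,T,"s2")
u=proj(f,T,(.5945,.2167,.12)).astype(int); print(u); a=f["frame"][max(0,u[1]-75):u[1]+75,u[0]-100:u[0]+100,::-1]; cv2.imwrite("pics/cs2.png",cv2.resize(a,(800,600),interpolation=cv2.INTER_CUBIC))
E
```

```text
hole [0.5948 0.2169 0.093 ]
pin [ 0.4567 -0.2688  0.0098]
at t81.1 [ 0.4579 -0.2691  0.0546] F [ 0.  -0.1  0.3] gap 0.0851 gf 0.0
clamped t82.0 [ 0.457  -0.269   0.0539] F [-0.8  0.2  5.4] gap 0.0203 gf 58.6
up t83.1 [ 0.4561 -0.2688  0.1989] F [ 0.5 -0.  -0.7] gap 0.0203 gf 58.6
over t85.2 [0.5948 0.2158 0.2   ] F [ 0.2 -0.8  0.1] gap 0.0203 gf 58.6
[297 248]
```

```bash
python3 - <<'E'
from m import *
t=np.array([.5946,.2168])
robot.servo_line((*t,.152)); robot.dwell(.3); F("pre"); e=t-robot.state()["eef_pos"][:2]; c=t+e
for z in (.143,.136,.130,.124,.118,.113,.109,.107,.1055):
    robot.servo_line((*c,z),rate=.04); robot.dwell(.15); F(z); s=robot.state()
    if s["ft_force"][2]>15: print("contact"); break
    e=t-s["eef_pos"][:2]
E
```

```text
pre t86.0 [0.5952 0.2173 0.1532] F [-0.6  0.1 -0.9] gap 0.0202 gf 58.6
0.143 t86.5 [0.594  0.2164 0.143 ] F [ 0.8  0.1 -0.4] gap 0.0201 gf 58.6
0.136 t87.0 [0.594  0.2164 0.136 ] F [ 0.  -0.8 -0.5] gap 0.0204 gf 58.6
0.13 t87.5 [0.594  0.2163 0.13  ] F [ 0.1  0.  -1.1] gap 0.0203 gf 58.6
0.124 t87.9 [0.594  0.2163 0.124 ] F [ 0.6 -0.3  0.1] gap 0.0202 gf 58.6
0.118 t88.4 [0.594  0.2163 0.118 ] F [-0.   0.1 -1. ] gap 0.0206 gf 58.7
0.113 t88.8 [0.594  0.2163 0.113 ] F [-0.2  0.1 -0.5] gap 0.0206 gf 58.7
0.109 t89.2 [0.594  0.2163 0.109 ] F [0.1 0.2 0.1] gap 0.0201 gf 58.7
0.107 t89.6 [0.5941 0.2164 0.1071] F [ 0.5 -0.4 -0.2] gap 0.0203 gf 58.7
0.1055 t90.0 [0.5941 0.2165 0.107 ] F [-2.  -1.   5.2] gap 0.0200 gf 59.5
```

The pin went in freely and the knob has seated at TCP z 0.107 with 5 N of contact. I let go, retreat and check.

```bash
python3 - <<'E'
from m import *
robot.let_go(); robot.dwell(.3); p=robot.state()["eef_pos"]; robot.servo_line([p[0],p[1],.24]); 
robot.move_to((.50,.17,.30),R(np.pi)); f2,T2=cam("wrist"); save(f2,T2,"w10")
robot.move_to((.45,-.1,.35),R(np.pi)); f,T=cam("scene"); F("end")
a=cv2.resize(f["frame"][170:350,130:370,::-1],(480,360),interpolation=cv2.INTER_CUBIC); b=cv2.resize(f2["frame"][60:340,100:350,::-1],(320,360),interpolation=cv2.INTER_CUBIC)
cv2.imwrite("pics/end.png",np.hstack([a,b]))
h=hsv(f2); m=((h[...,0]<6)|(h[...,0]>174))&(h[...,1]>200)&(h[...,2]>120)
for q in blobs(m,30):
    print("red",circ(plane(f2,T2,q,.125)).round(4),q.sum())
E
```

```text
end t93.7 [ 0.4507 -0.0982  0.35  ] F [-0.5  0.3 -0.3] gap 0.0852 gf 0.0
red [0.5919 0.2148 0.014 ] 485
red [0.6226 0.124  0.0381] 252
red [0.6229 0.1264 0.0385] 77
```

View pics/end.png

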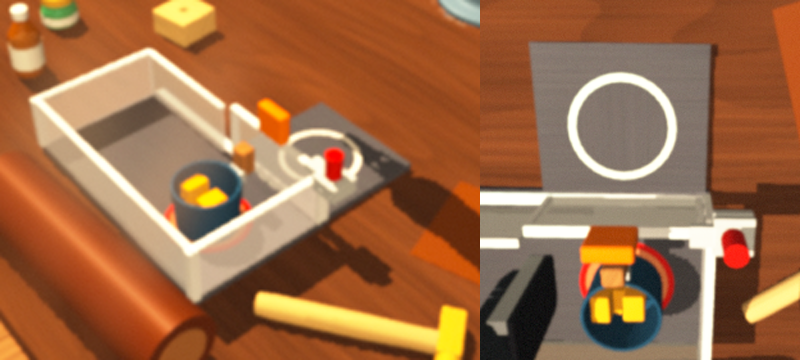

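The final picture shows the door shut, with the red knob seated upright on the lug at (335,163) and (737,248). The pot with its wax is on the plate, and the other things are untouched.

```bash
python3 -c "
from rig import robot
print(robot.sign_off())"
```

```text
the job is handed in; nothing more can be done
None
```

The job is done and handed in after about 94 s: all four wax bars are in the pot, the pot is back on the heating plate about 1 mm off centre, and the guard is fully shut with the pin fully home.

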